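# Slide the dish tray under the bench shelf

### The arm

A 7-joint arm with a two-finger parallel gripper is mounted at the origin on a cart in front of the work surface, level with it; the furniture and walls round the work are solid. World frame = base frame: x ahead of the robot, y to its left, z up, the work surface at z = 0. Lengths are in m, angles in rad, forces in N, time in s.
With the tool pointing down it reaches from about 0.425 to 0.925 m from the base axis. Payload 6.8 kg.
Tool frame: the origin (TCP) lies midway between the tips of the shut fingers; the grasp point (between the pads) lies 19 mm behind it; x points along the fingers, y is the direction in which the jaws open and shut, and the axes are right-handed (so a half turn about x gives the same grasp; the last joint's range is limited). The gripper opens to 85 mm and grips with 20 to 120 N. Pads are 22 mm wide; open, the fingers measure 114 mm over their backs; the gripper's body (76 mm by 85 mm) begins 54 mm behind the grasp point. The pads swing forward as they close: fully open they stand 13 mm farther back than shut.
Start: joints at [1.082, 0.477, 0.022, 1.555, -0.011, 1.109, -0.083], TCP at [0.251, -0.627, 0.193] pointing down, gripper open.
Joint ranges: [-2.96, 2.96], [-0.34, 2.1], [-1.41, 1.46], [0.24, 2.44], [-1.37, 4.51], [0.17, 1.92], [-2.96, 2.96]. Speed limits (rad/s): [2.39, 2.39, 3.14, 3.14, 3.14, 3.14, 3.14].

### API

Orientations are given as a rotation vector (axis times angle).
In Python, from bench import r, viewer, nets gives the robot as it stands.
- The arm moves only by the shell command python3 -m pendant 'ROWS' [FORCE]. ROWS is JSON, one flat list of numbers, 5 for each row, row after row: the finger opening in mm, from 0 to 85.4, then the shift along the tool's x, y, z in mm, then the turn about the tool's x in rad. A call has 1 to 20 rows; each row shifts and turns the commanded pose from where the row before left it, along the tool's axes as they then stand; what a row does not reach is not made up. A row lasts 1/8 s, in which the tool goes at most 62.5 mm and 10.7 degrees, less where a joint would pass 70% of its speed; a pose out of reach is approached as far as the arm can. A call with a gripper value outside its range is refused whole. The fingers move at their own pace and stop on an object; FORCE is the grip in N (left out, the last holds). Time passes only in rows, so rows that do not move let the fingers close. It gives the time, the measured TCP pose, the force and the opening at its end, in the units of the state.
- r.get_obs(): the state, without advancing time (a new reading comes with each control period).
- viewer.grab_frame(name): name is "scene" or "top" or "wrist"; returns (picture, depth): 420x560x3 uint8, red, green, blue; 420x560 float32, m along the optical axis (not along the pixel's ray), 0 where there is no reading.
- viewer.calibration(name): a dict with "mtx" (3x3 intrinsics, pixels), "world_to_cam" (4x4, takes a point from world to camera coordinates). Camera axes: x right, y up, looking along -z (the intrinsics and any distortion apply to the point x, -y, -z); pixel columns grow to the right and rows downward; lengths in m; the calibration is good to about 2 mm. A picture is of the moment at which its call begins: read the wrist's pose just before it. calibration takes no time and is no camera call; for the wrist camera it gives the pose at the moment of the call.
- r.hand_in(): hands the job in, once; it reports no verdict.
Trained networks look in the newest picture that a camera, given by its name, has taken for a name from the list of things; names that differ only in an ending like _2 or _b are one class to them, and where a whole thing is asked for, a point or a joint stands for the part that bears it (a point fixed in the world has none). Each returns a list of dicts, best first, with "score" (0 to 1); they miss things now and then, are a little off and sometimes report something else, mostly with a low value. They report only what shows in the picture. A call takes as long as a camera call. They do not tell look-alikes from the thing itself.
- nets.look_for(name, camera): "location" ([x, y, z] in m, in world coordinates, good to about 4 mm: the middle of the surface that is visible of it).
- nets.silhouettes(name, camera): "mask" (420x560 bool, what is visible of it).
The state is a dict: "clock": time; "joints": joint angles; "qvel": joint speeds; "tau": joint torques, N m; "tcp_pos": TCP position; "orientation": TCP orientation; "contact_force": force on the tool from outside, world axes, zero at the start; "moment": the same for the moment, N m; "grip_width": finger opening in m.
Only numpy, scipy, OpenCV 4.12 (cv2) and the standard library are available. Lean on these libraries where they do the work, as an engineer would, in place of code of your own. Each camera call takes 0.05 s, during which the arm holds its last target. There are 200 camera calls.

### The job

Put the petri dish away in the shade: slide the shallow white tray that holds it along the bench, without lifting it, in under the low bench shelf, square to the shelf and midway between its side panels, until the tray's front wall (the one the handle is on) is flush with the shelf's front edge and only the handle sticks out. Do not bump the shelf, keep the dish in the tray, leave the deep tray where it stands, and let go at the end.

Things in the scene. Friction and masses are not known exactly. Their poses are not given: they have to be found in the camera images.
- tray_grip (a point): Middle of the shallow tray's handle, 34 mm above the bench. Open white tray 100 (x) x 80 (y) x 26 mm tall, 0.2 to 0.45 kg, loose, petri dish inside. Handle: upright fin, 14 mm thick in y, 30 mm long in x, from 7 to 55 mm above the bench; pinch it from above across y. x points from handle to tray: front wall at x = +40 mm of this point (low web between), back wall at +140 mm; z up.
- shelf: Low fixed shelf: grey board 115 mm deep, 174 wide, 12 thick, its underside 50 mm above the bench, on two side panels 150 mm apart inside; two dropper bottles (106 mm tall) stand on its rear. Origin on the bench straight below the middle of the board's front edge; x points in under the shelf, square to that edge; y left along it; z up.
- petri_dish: Glass petri dish with lid, 67 mm across, 16 mm tall, loose in the shallow tray on its 3 mm floor, below the rim. Origin: centre of its underside.
- deep_tray: The other white tray, to be left alone: same footprint and handle but 72 mm tall, holding a vial and a rubber stopper; too tall for the shelf. Origin on the bench under the tray's middle; its handle's middle is 90 mm from there towards its -x. (Not listed: a big white instrument, 190 mm tall, fixed at the right of the trays; come in well above it or from the left.)
Things that resemble listed ones, but are neither listed nor needed, are in the scene too. What is shaped like the petri_dish but green, purple or red is not meant.

How it is judged:
By the outcome, as a careful person would: the job done as asked, in the order asked, and still so for the second after the job is handed in, with the robot touching nothing.
It also fails if it takes over 38 s, if anything falls off the work surface, if the arm or the gripper's body presses on something with over 40 N, if the wrist force passes 120 N, or if a joint passes its speed limit or range.

## Working session

There is one attempt and no reset: what is moved stays moved. The work goes in short steps, Python scripts to look and compute and a shell command to move; the robot and the scene stay as the last step left them, time stands still between calls to the robot, and variables do not carry over. Pictures are saved under pics/ and viewed, about 8 in all and at most 12, crops included, and the job is handed in when it is done.

```bash
mkdir -p pics; cat > h.py <<'E'
import numpy as np, cv2
from bench import r, viewer, nets
from scipy.spatial.transform import Rotation as R
def cloud(cam):
    img,d=viewer.grab_frame(cam); c=viewer.calibration(cam); K=np.array(c['mtx']); T=np.linalg.inv(np.array(c['world_to_cam']))
    v,u=np.mgrid[:420,:560]; x=(u-K[0,2])/K[0,0]*d; y=(v-K[1,2])/K[1,1]*d
    P=np.stack([x,-y,-d,np.ones_like(d)],-1)@T.T
    P=P[...,:3]; P[d==0]=np.nan
    return img,P
def proj(cam,p):
    c=viewer.calibration(cam);K=np.array(c['mtx']);q=np.array(c['world_to_cam'])@np.r_[p,1]
    return (K[0,2]+K[0,0]*q[0]/-q[2], K[1,2]+K[1,1]*-q[1]/-q[2])
def save(n,img): cv2.imwrite('pics/'+n,img[...,::-1])
E
python3 - <<'E'
from h import *
np.set_printoptions(precision=4,suppress=True)
a,P=cloud('top'); np.save('top.npy',P); 
for n in ['tray_grip','shelf','petri_dish','deep_tray']:
    for o in nets.look_for(n,'top')[:4]: print(n,o['score'],np.round(o['location'],4),np.round(proj('top',o['location'])))
b,Q=cloud('scene'); np.save('scene.npy',Q)
save('a.png',cv2.resize(np.hstack([a,b]),(800,300))); save('top.png',a); save('scene.png',b)
print(viewer.calibration('top')); o=r.get_obs(); print(o)
E
```

```text
tray_grip 0.85 [0.6226 0.0487 0.0084] [315. 172.]
shelf 0.83 [0.7103 0.2481 0.0658] [228. 120.]
petri_dish 0.83 [0.6319 0.0556 0.0193] [313. 166.]
petri_dish 0.81 [ 0.4951 -0.0576  0.0202] [362. 229.]
petri_dish 0.74 [ 0.5989 -0.0775  0.0165] [372. 184.]
petri_dish 0.62 [0.439  0.0632 0.0197] [305. 252.]
deep_tray 0.78 [0.4942 0.2829 0.0222] [205. 220.]
{'mtx': array([[407.0101,   0.    , 282.5634],
       [  0.    , 407.0101, 205.0371],
       [  0.    ,   0.    ,   1.    ]]), 'world_to_cam': array([[ 0.0615, -0.9981,  0.0012,  0.0842],
       [ 0.9726,  0.0602,  0.2244, -0.5352],
       [-0.224 , -0.0126,  0.9745, -0.7869],
       [ 0.    ,  0.    ,  0.    ,  1.    ]])}
{'clock': 0.3, 'joints': array([ 1.0819,  0.4773,  0.0224,  1.5557, -0.0115,  1.1093, -0.0831]), 'qvel': array([ 0.    , -0.0012,  0.0019, -0.0023,  0.0004, -0.0009, -0.0008]), 'tau': array([ -0.0016, -59.5668,   1.6046, -28.1001,   0.0124,   0.0059,
         0.    ]), 'tcp_pos': array([ 0.2508, -0.6265,  0.193 ]), 'orientation': array([ 2.0131,  0.3886, -2.0134]), 'contact_force': array([-0.5286,  0.625 , -0.4256]), 'moment': array([-0.0295, -0.0318,  0.0156]), 'grip_width': 0.08549651490605564}
```

View pics/top.png

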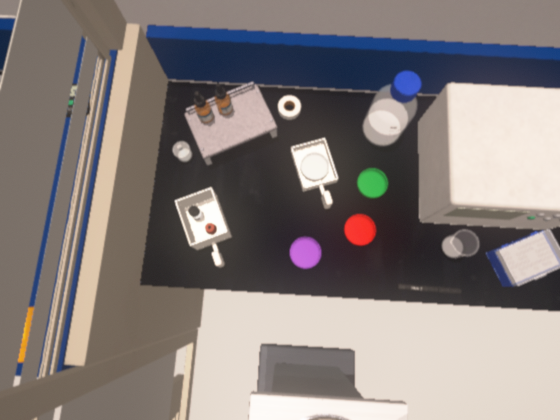

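View pics/scene.png

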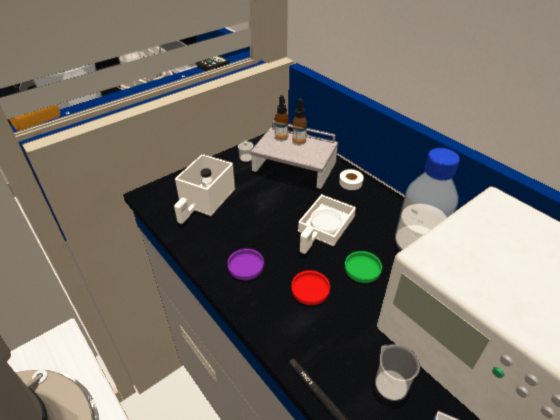

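The shallow tray is at top px (315,165) with its handle at (326,197). The look-alikes are the deep tray (203,217) with its handle at (217,255), and the green (372,183), red (360,229) and purple (305,252) dishes. The shelf is at (231,122). I choose the low tray that holds the clear dish.

```bash
python3 - <<'E'
from h import *
np.set_printoptions(precision=4,suppress=True)
for nm in ['top','scene']:
    P=np.load(nm+'.npy'); X,Y,Z=P[...,0],P[...,1],P[...,2]
    print(nm,'bench z',np.nanmedian(Z[(abs(X-.52)<.02)&(abs(Y-.15)<.03)]))
    def rect(x0,x1,y0,y1,z0,z1,l):
        m=(X>x0)&(X<x1)&(Y>y0)&(Y<y1)&(Z>z0)&(Z<z1); p=P[m]
        if len(p)<4: print(l,len(p));return
        q=cv2.minAreaRect((p[:,:2]*1000).astype(np.float32)); print(l,len(p),'rect',q,'mean',p.mean(0)); print(cv2.boxPoints(q).tolist())
    rect(.58,.82,.13,.36,.056,.068,'shelf')
    rect(.5,.75,0,.13,.012,.036,'tray+handle')
    rect(.5,.75,0,.13,.045,.065,'handle top')
    rect(.38,.62,.2,.36,.064,.08,'deep rim')
    rect(.38,.62,.2,.36,.045,.0605,'deep handle')
    P2=P
a=cv2.imread('pics/top.png'); cv2.imwrite('pics/c.png',cv2.resize(a[70:280,160:400],None,fx=3.2,fy=2.8*1.0,interpolation=2))
E
```

```text
top bench z 0.0003212155960004015
shelf 3405 rect ((702.6613159179688, 259.46038818359375), (116.61949157714844, 210.34910583496094), 28.223390579223633) mean [0.7052 0.2378 0.0622]
[[601.5458374023438, 324.5555114746094], [701.0221557617188, 139.21469116210938], [803.7767944335938, 194.36526489257812], [704.3004760742188, 379.7060852050781]]
tray+handle 1169 rect ((648.77294921875, 57.593902587890625), (234.10501098632812, 81.00743103027344), 19.50632667541504) mean [0.6329 0.0518 0.0204]
[[524.9140625, 56.687774658203125], [551.96337890625, -19.67020034790039], [772.6318359375, 58.500030517578125], [745.58251953125, 134.85800170898438]]
handle top 96 rect ((552.1749267578125, 24.03467559814453), (30.257545471191406, 14.23520278930664), 17.66534423828125) mean [0.5516 0.0243 0.0535]
[[535.599609375, 26.225719451904297], [539.91943359375, 12.661773681640625], [568.750244140625, 21.843631744384766], [564.430419921875, 35.40757751464844]]
deep rim 346 rect ((492.9590759277344, 282.64349365234375), (100.55197143554688, 80.0691146850586), 24.975540161132812) mean [0.4934 0.2839 0.071 ]
[
[... 1354 characters left out ...]
 [569.6436157226562, 20.798084259033203], [565.3707885742188, 34.07175064086914]]
deep rim 481 rect ((493.3176574707031, 283.02294921875), (102.50946044921875, 84.05007934570312), 25.259843826293945) mean [0.4915 0.2805 0.0695]
[[429.03070068359375, 299.1579895019531], [464.89691162109375, 223.14463806152344], [557.6046142578125, 266.8879089355469], [521.7384033203125, 342.9012451171875]]
deep handle 774 rect ((468.7079162597656, 270.8296203613281), (156.242919921875, 81.47865295410156), 23.827733993530273) mean [0.4813 0.2765 0.0528]
[[380.7870178222656, 276.5363464355469], [413.7033996582031, 202.00259399414062], [556.6287841796875, 265.1228942871094], [523.71240234375, 339.6566467285156]]
```

View pics/c.png

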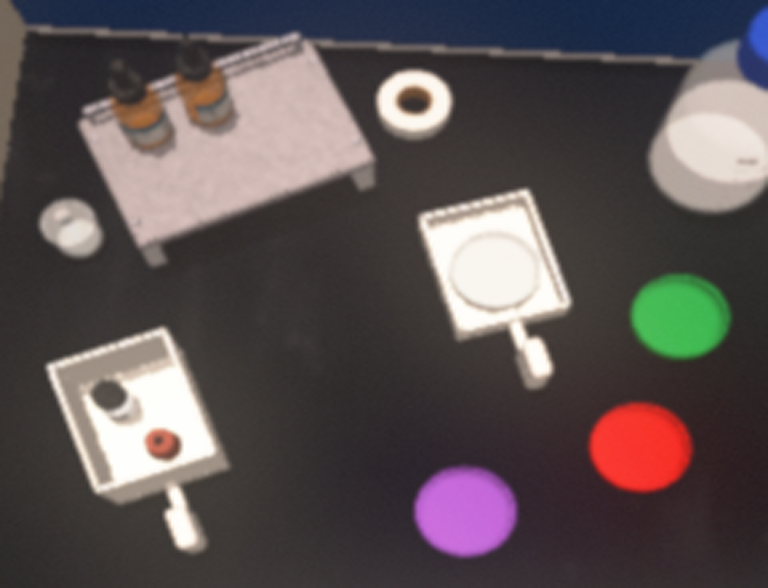

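The crop confirms the choice: the low tray with the clear dish, handle toward lower right at crop (535,360). The shelf is upper left, with its front corners at crop (150,245) and (372,165). Next I refine the edges.

```bash
cat >> h.py <<'E'
def edges(P,box,z,a0,pct=(1,99)):
    """robust extents in a frame turned by a0 deg: for each side fit line; returns angles & mids"""
    m=(P[...,0]>box[0])&(P[...,0]<box[1])&(P[...,1]>box[2])&(P[...,1]<box[3])&(P[...,2]>z[0])&(P[...,2]<z[1])
    p=P[m][:,:2]; a=np.radians(a0); M=np.array([[np.cos(a),np.sin(a)],[-np.sin(a),np.cos(a)]]); q=p@M.T*1000
    out={}
    for ax,nm in ((0,'x'),(1,'y')):
        t=q[:,1-ax]; lo,hi=np.percentile(t,3),np.percentile(t,97); bins=np.arange(lo,hi,3)
        for s,f in (('min',np.min),('max',np.max)):
            e=[(b+1.5,f(q[(t>=b)&(t<b+3),ax])) for b in bins if ((t>=b)&(t<b+3)).sum()>2]
            e=np.array(e); w=np.ones(len(e),bool)
            for _ in range(6):
                c=np.polyfit(e[w,0],e[w,1],1); rr=abs(np.polyval(c,e[:,0])-e[:,1]); w=rr<max(2*np.median(rr),1)
            out[nm+s]=(round(np.polyval(c,(lo+hi)/2),1),round(np.degrees(np.arctan(c[0])),2),int(w.sum()),len(e))
    return M,out
E
python3 - <<'E'
from h import *
for nm in ['top','scene']:
    P=np.load(nm+'.npy')
    print(nm)
    M,o=edges(P,(.58,.82,.13,.33),(.058,.067),28.3); print('shelf',o)
    M,o=edges(P,(.57,.70,0,.115),(.018,.032),18.5); print('tray',o)
    M,o=edges(P,(.52,.59,0,.05),(.045,.06),18.5); print('handle',o)
    s=P[...,2]; m=(s>.005)&(s<.045)&(P[...,0]>.6)&(P[...,0]<.8)&(P[...,1]>.13)&(P[...,1]<.33)
    a=np.radians(28.3);
    p=P[m]; q=p[:,:2]@np.array([[np.cos(a),np.sin(a)],[-np.sin(a),np.cos(a)]]).T*1000
    print('panel pts',len(q),np.histogram(q[:,1],bins=np.arange(-260,20,10)) if 0 else [ (int(b),int(((q[:,1]>=b)&(q[:,1]<b+6)).sum())) for b in range(-210,0,6) if ((q[:,1]>=b)&(q[:,1]<b+6)).sum()>3])
E
```

```text
top
shelf {'xmin': (np.float64(684.6), np.float64(0.39), 48, 55), 'xmax': (np.float64(781.7), np.float64(-9.48), 55, 55), 'ymin': (np.float64(-208.7), np.float64(-0.3), 29, 36), 'ymax': (np.float64(-37.3), np.float64(-0.72), 27, 36)}
tray {'xmin': (np.float64(571.6), np.float64(-0.83), 23, 26), 'xmax': (np.float64(670.6), np.float64(-1.2), 23, 26), 'ymin': (np.float64(-190.3), np.float64(0.42), 30, 33), 'ymax': (np.float64(-111.8), np.float64(0.45), 29, 33)}
handle {'xmin': (np.float64(517.4), np.float64(15.28), 5, 5), 'xmax': (np.float64(545.0), np.float64(-18.67), 5, 5), 'ymin': (np.float64(-158.4), np.float64(-0.92), 10, 10), 'ymax': (np.float64(-146.4), np.float64(-0.78), 8, 10)}
panel pts 171 [(-210, 14), (-204, 23), (-198, 5), (-48, 18), (-42, 17)]
scene
shelf {'xmin': (np.float64(685.1), np.float64(0.51), 49, 55), 'xmax': (np.float64(784.6), np.float64(-12.76), 45, 55), 'ymin': (np.float64(-210.0), np.float64(-0.39), 26, 36), 'ymax': (np.float64(-40.0), np.float64(-2.49), 26, 36)}
tray {'xmin': (np.float64(571.8), np.float64(-1.74), 18, 26), 'xmax': (np.float64(671.4), np.float64(-0.98), 21, 26), 'ymin': (np.float64(-191.7), np.float64(1.09), 32, 34), 'ymax': (np.float64(-113.2), np.float64(0.98), 33, 34)}
handle {'xmin': (np.float64(517.8), np.float64(0.87), 5, 5), 'xmax': (np.float64(544.6), np.float64(-16.82), 5, 5), 'ymin': (np.float64(-160.3), np.float64(0.15), 9, 9), 'ymax': (np.float64(-147.6), np.float64(-1.63), 6, 9)}
panel pts 425 [(-210, 91), (-204, 32), (-54, 35), (-48, 73), (-42, 28)]
```

```bash
cat >> h.py <<'E'
def go(p,yaw,o=None):
    """tool-axis shift (mm) and turn about tool x to reach TCP p with tool y across a thing with heading yaw (deg)"""
    o=o or r.get_obs(); Rm=R.from_rotvec(o['orientation']).as_matrix(); d=Rm.T@(np.array(p)-o['tcp_pos'])*1000
    want=np.radians(yaw+90); y=Rm[:,1]; cur=np.arctan2(y[1],y[0]); dy=(want-cur+np.pi/2)%np.pi-np.pi/2
    print('t',round(o['clock'],2),'tcp',np.round(o['tcp_pos'],4),'heading',round(np.degrees(cur)-90,2),'toolx',np.round(Rm[:,0],3),'shift',np.round(d,1),'dist',np.round(np.linalg.norm(d)),'turn about tool x',round(-dy,4),'w',round(o['grip_width'],4),'F',np.round(o['contact_force'],1))
    return Rm
E
python3 - <<'E'
from h import *
print(go([.5521,.0234,.28],19.2).round(3))
E
```

```text
t 0.3 tcp [ 0.2508 -0.6265  0.193 ] heading -158.18 toolx [-0.     0.001 -1.   ] shift [ -86.7 -491.4 -521.2] dist 722.0 turn about tool x 0.0457 w 0.0855 F [-0.5  0.6 -0.4]
[[-0.     0.372 -0.928]
 [ 0.001 -0.928 -0.372]
 [-1.    -0.001  0.   ]]
```

```bash
python3 -m pendant '[85,-45,0,0,0, 85,-45,0,0,0, 85,0,-41,-43.5,0, 85,0,-41,-43.5,0, 85,0,-41,-43.5,0, 85,0,-41,-43.5,0, 85,0,-41,-43.5,0, 85,0,-41,-43.5,0, 85,0,-41,-43.5,0, 85,0,-41,-43.5,0, 85,0,-41,-43.5,0, 85,0,-41,-43.5,0, 85,0,-41,-43.5,0, 85,0,-40,-43,0, 85,0,0,0,0.046, 85,0,0,0,0]' 50
python3 - <<'E'
from h import *
go([.5521,.0234,.28],19.2); go([.5521,.0234,.016],19.2)
img,P=cloud('wrist'); np.save('w.npy',P); save('w1.png',img)
for nm,b,z,a in (('tray',(.57,.70,0,.115),(.018,.032),19),('handle',(.52,.59,0,.05),(.045,.06),19),('shelf',(.58,.82,.13,.33),(.058,.067),28.)): 
    try: print(nm,edges(P,b,z,a)[1])
    except Exception as e: print(nm,e)
E
```

```text
clock: 2.3
tcp_pos: [0.5525, 0.0233, 0.2831]
orientation: [2.039, 0.346, -2.04]
contact_force: [0.4, -0.3, -0.3]
grip_width: 0.0849
t 2.3 tcp [0.5525 0.0233 0.2831] heading -160.74 toolx [-0. -0. -1.] shift [ 3.1 -0.2  0.4] dist 3.0 turn about tool x 0.001 w 0.0849 F [ 0.4 -0.3 -0.3]
t 2.3 tcp [0.5525 0.0233 0.2831] heading -160.74 toolx [-0. -0. -1.] shift [ 2.671e+02 -2.000e-01  2.000e-01] dist 267.0 turn about tool x 0.001 w 0.0849 F [ 0.4 -0.3 -0.3]
tray {'xmin': (np.float64(572.7), np.float64(-1.56), 23, 26), 'xmax': (np.float64(670.9), np.float64(-0.27), 24, 26), 'ymin': (np.float64(-197.6), np.float64(0.16), 33, 34), 'ymax': (np.float64(-118.9), np.float64(0.53), 34, 34)}
handle {'xmin': (np.float64(518.0), np.float64(-0.52), 4, 5), 'xmax': (np.float64(546.6), np.float64(-8.59), 5, 5), 'ymin': (np.float64(-165.2), np.float64(0.43), 9, 9), 'ymax': (np.float64(-152.6), np.float64(-0.05), 9, 9)}
shelf {'xmin': (np.float64(686.7), np.float64(0.25), 53, 53), 'xmax': (np.float64(709.0), np.float64(8.85), 53, 53), 'ymin': (np.float64(-175.0), np.float64(81.05), 7, 10), 'ymax': (np.float64(-35.0), np.float64(1.11), 10, 10)}
```

View pics/w1.png

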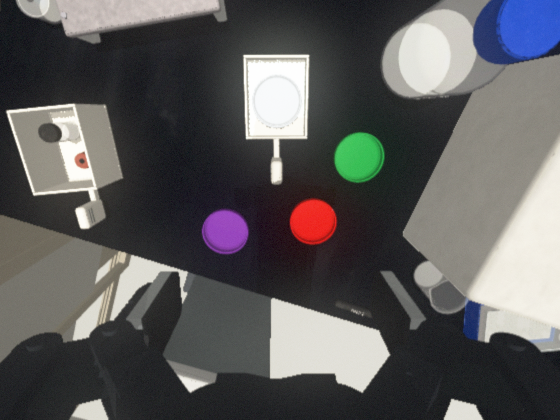

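The wrist view shows the empty tray handle at (277,170) centred and aligned, clear of the red (313,221), purple (225,231) and green (359,157) dishes. Descending and gripping.

```bash
python3 -m pendant '[50,55,0,0,0, 50,55,0,0,0, 50,55,0,0,0, 50,55,0,0,0, 50,30,0,0,0, 50,17,0,0,0, 50,0,0,0,0, 0,0,0,0,0, 0,0,0,0,0, 0,0,0,0,0, 0,0,0,0,0, 0,0,0,0,0]' 60
python3 - <<'E'
from h import *
go([.524,.1436,.016],28)
img,P=cloud('top'); 
for nm,b,z,a in (('tray',(.57,.70,0,.115),(.018,.032),19),): print(nm,edges(P,b,z,a)[1])
E
```

```text
clock: 3.85
tcp_pos: [0.5527, 0.0228, 0.0167]
orientation: [2.04, 0.344, -2.04]
contact_force: [-0.6, -0.4, 5.2]
grip_width: -0.0001
t 3.85 tcp [0.5527 0.0228 0.0167] heading -160.82 toolx [ 0. -0. -1.] shift [   0.7 -123.5  -12.6] dist 124.0 turn about tool x -0.154 w -0.0001 F [-0.6 -0.4  5.2]
tray {'xmin': (np.float64(584.9), np.float64(-40.81), 15, 16), 'xmax': (np.float64(669.0), np.float64(-0.35), 15, 16), 'ymin': (np.float64(-160.9), np.float64(-13.59), 23, 27), 'ymax': (np.float64(-117.1), np.float64(0.26), 25, 27)}
```

The fingers shut fully, so the handle isn't between them. I'll look.

```bash
python3 - <<'E'
from h import *
w,P=cloud('wrist'); s,Q=cloud('scene'); np.save('w.npy',P); np.save('scene.npy',Q)
save('w2.png',np.hstack([cv2.resize(w,(400,300)),cv2.resize(s[150:300,220:420],(400,300))]))
print(edges(Q,(.57,.70,0,.115),(.018,.032),19)[1]); print(r.get_obs()['grip_width'])
E
```

```text
{'xmin': (np.float64(570.7), np.float64(0.4), 12, 19), 'xmax': (np.float64(634.2), np.float64(-64.04), 13, 19), 'ymin': (np.float64(-197.1), np.float64(0.37), 27, 33), 'ymax': (np.float64(-153.4), np.float64(-0.58), 21, 33)}
5.529610264978709e-05
```

View pics/w2.png

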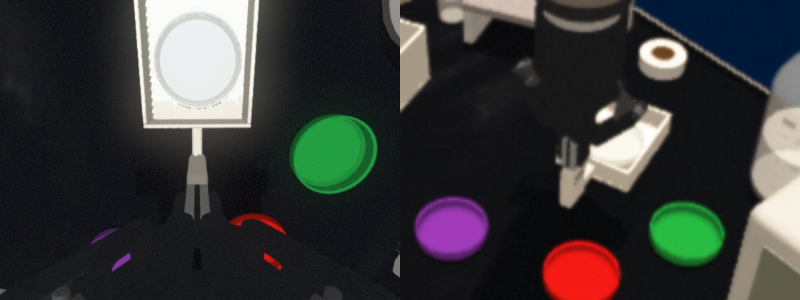

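```bash
python3 - <<'E'
from h import *
np.set_printoptions(precision=0,suppress=True,linewidth=200)
P=np.load('w.npy'); Q=np.load('scene.npy')
a=np.radians(19.2);M=np.array([[np.cos(a),np.sin(a)],[-np.sin(a),np.cos(a)]])
o=r.get_obs(); 
def loc(P): 
    q=(P[...,:2]-o['tcp_pos'][:2])@M.T; return np.concatenate([q,P[...,2:]],-1)*1000
L=loc(P)
for v in range(215,330,8): print(v,[tuple(int(k) if k==k else None for k in L[v,u]) for u in range(252,304,6)])
L=loc(Q); m=(abs(L[...,0])<25)&(abs(L[...,1])<14)&(L[...,2]>3)&(L[...,2]<70)
for z in range(5,70,10):
    k=m&(abs(L[...,2]-z)<5); 
    if k.any(): print(z,k.sum(),'x',np.percentile(L[k][:,0],[2,50,98]),'y',np.percentile(L[k][:,1],[2,50,98]))
w=cv2.imread('pics/w2.png')
img,_=viewer.grab_frame('wrist'); s,_=viewer.grab_frame('scene')
save('w3.png',np.hstack([cv2.resize(img[200:320,220:340],(400,400),interpolation=2),cv2.resize(s[205:265,275:335],(400,400),interpolation=2)]))
E
```

```text
215 [(13, 15, 1), (13, 11, 0), (13, 7, 1), (19, 3, 19), (19, 0, 19), (18, -3, 18), (13, -7, 1), (13, -11, 2), (13, -15, 1)]
223 [(8, 15, 1), (7, 11, 0), (13, 7, 16), (16, 3, 26), (16, 0, 26), (16, -3, 25), (7, -7, 0), (7, -11, 0), (None, None, None)]
231 [(2, 15, 1), (2, 11, 0), (14, 6, 33), (16, 3, 38), (16, 0, 38), (16, -2, 39), (12, -6, 28), (2, -11, 0), (2, -15, 0)]
239 [(-2, 15, 1), (-3, 11, 0), (15, 6, 46), (17, 3, 51), (16, 0, 49), (16, -2, 48), (14, -5, 44), (-2, -11, 1), (-2, -15, 1)]
247 [(-8, 15, 1), (-8, 11, 1), (14, 5, 54), (14, 3, 54), (14, 0, 54), (14, -2, 55), (13, -5, 53), (-8, -11, 1), (-8, -15, 1)]
255 [(-14, 15, 1), (-14, 11, 1), (10, 5, 55), (10, 3, 55), (10, 0, 55), (10, -2, 55), (10, -5, 54), (-14, -11, 0), (-13, -15, 1)]
263 [(-20, 15, 0), (-19, 11, 1), (11, 5, 65), (11, 2, 66), (11, 0, 65), (11, -2, 66), (11, -5, 64), (-19, -11, 1), (-19, -15, 1)]
271 [(7, 10, 65), (7, 8, 65), (11, 5, 73), (11, 2, 72), (11, 0, 72), (11, -2, 73), (10, -4, 72), (7, -7, 66), (6, -10, 64)]
279 [(7, 10, 72), (7, 7, 72), (11, 5, 79), (12, 2, 81), (11, 0, 79), (11, -2, 80), (11, -4,
[... 387 characters left out ...]
1), (13, -7, 101)]
311 [(12, 8, 103), (12, 6, 103), (12, 4, 103), (7, 2, 96), (5, 0, 93), (11, -1, 102), (12, -3, 103), (11, -5, 103), (12, -7, 103)]
319 [(12, 7, 108), (12, 6, 107), (12, 4, 107), (7, 2, 100), (2, 0, 93), (8, -1, 103), (12, -3, 107), (11, -5, 106), (11, -7, 107)]
327 [(11, 7, 111), (12, 5, 112), (11, 4, 111), (4, 2, 102), (-1, 0, 92), (5, -1, 103), (12, -3, 111), (12, -5, 112), (12, -7, 113)]
5 6 x [-22.  -0.  22.] y [-6. -5. 12.]
15 45 x [-14. -11.  25.] y [-7. -3.  5.]
25 39 x [-15. -10.  14.] y [-7. -6.  5.]
35 45 x [-15. -12.  10.] y [-7. -5.  6.]
45 51 x [-15. -12.  11.] y [-7. -5.  5.]
55 39 x [-15. -10.   3.] y [-7. -2.  7.]
65 54 x [-12.  -8.   2.] y [-13.  -3.  14.]
```

View pics/w3.png

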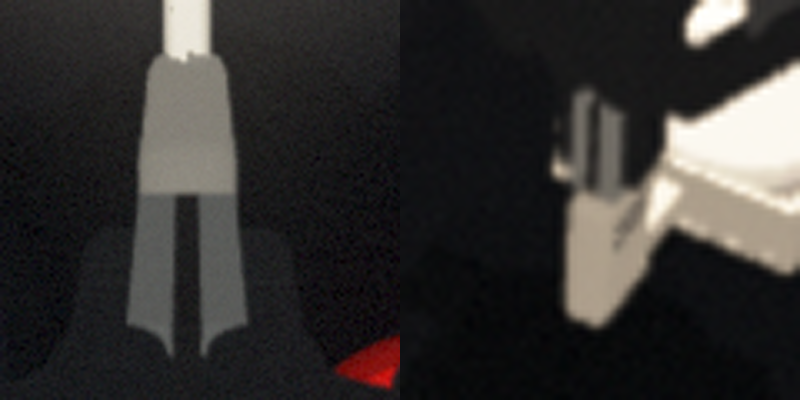

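The fin is centred below the hand, but the pads seem to end right at its top (z≈55) with no part beside it. I'll open and measure where the tips really are.

```bash
python3 -m pendant '[40,0,0,0,0, 40,0,0,0,0, 40,0,0,0,0]'
python3 - <<'E'
from h import *
np.set_printoptions(precision=0,suppress=True,linewidth=200)
img,P=cloud('wrist'); s,Q=cloud('scene'); 
a=np.radians(19.2);M=np.array([[np.cos(a),np.sin(a)],[-np.sin(a),np.cos(a)]]); o=r.get_obs()
def loc(P): return np.concatenate([(P[...,:2]-o['tcp_pos'][:2])@M.T,P[...,2:]],-1)*1000
for n,L in (('w',loc(P)),('s',loc(Q))):
  for z in range(10,100,10):
    k=(abs(L[...,0])<20)&(abs(L[...,1])<50)&(abs(L[...,2]-z)<5)
    h=[(y,int((k&(abs(L[...,1]-y)<2.5)).sum())) for y in range(-45,46,5)]
    print(n,z,[x for x in h if x[1]])
save('w4.png',np.hstack([cv2.resize(img[180:360,190:370],(400,400),interpolation=2),cv2.resize(s[190:270,265:345],(400,400),interpolation=2)]))
E
```

```text
clock: 4.47
tcp_pos: [0.5524, 0.023, 0.016]
orientation: [2.039, 0.345, -2.04]
contact_force: [0.1, -0.4, 0.2]
grip_width: 0.0395
w 10 [(-5, 5), (5, 7)]
w 20 [(-5, 45), (0, 67), (5, 45)]
w 30 [(-5, 46), (0, 58), (5, 48)]
w 40 [(-5, 53), (0, 66), (5, 59)]
w 50 [(-10, 3), (-5, 260), (0, 126), (5, 257)]
w 60 [(-30, 12), (-25, 36), (-20, 134), (-5, 288), (0, 488), (5, 301), (20, 129), (25, 43), (30, 12), (35, 1)]
w 70 [(-35, 17), (-30, 119), (-25, 90), (-20, 231), (20, 205), (25, 109), (30, 97), (35, 37)]
w 80 [(-35, 18), (-30, 146), (-25, 114), (-20, 268), (20, 251), (25, 141), (30, 121), (35, 50)]
w 90 [(-35, 10), (-30, 47), (-25, 160), (-20, 590), (20, 530), (25, 208), (30, 37), (35, 15)]
s 10 [(-5, 7), (0, 5), (5, 2)]
s 20 [(-5, 32), (0, 8), (5, 5)]
s 30 [(-10, 1), (-5, 28), (0, 10), (5, 4)]
s 40 [(-10, 2), (-5, 28), (0, 7), (5, 7)]
s 50 [(-10, 1), (-5, 39), (0, 16), (5, 15)]
s 60 [(-30, 2), (-25, 9), (-20, 4), (-5, 15), (0, 21), (5, 10), (20, 20), (25, 4)]
s 70 [(-35, 6), (-30, 16), (-25, 13), (-20, 9), (20, 25), (25, 9), (30, 4), (35, 4)]
s 80 [(-35, 11), (-30, 12), (-25, 14), (-20, 5), (20, 27), (25, 10), (30, 4), (35, 4)]
s 90 [(-35, 3), (-30, 11), (-25, 10), (-20, 8), (20, 24), (25, 15), (30, 2), (35, 2)]
```

View pics/w4.png

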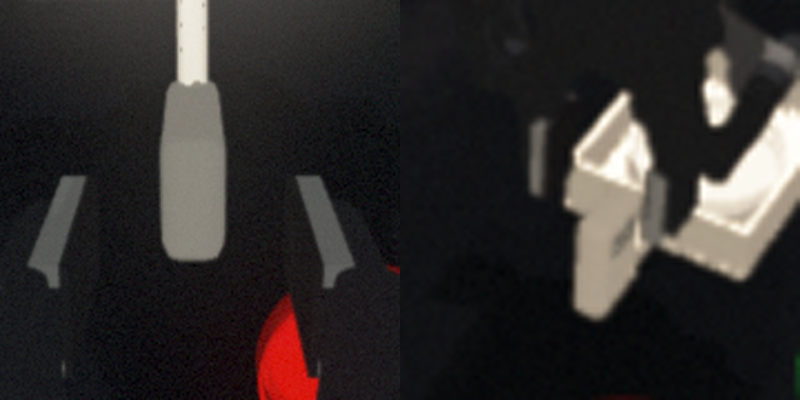

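```bash
python3 - <<'E'
from h import *
np.set_printoptions(precision=0,suppress=True,linewidth=200)
o=r.get_obs(); Rm=R.from_rotvec(o['orientation']).as_matrix()
c=np.linalg.inv(viewer.calibration('wrist')['world_to_cam'])[:3,3]; print('cam in tool',Rm.T@(c-o['tcp_pos'])*1000)
a=np.radians(19.2);M=np.array([[np.cos(a),np.sin(a)],[-np.sin(a),np.cos(a)]])
for cam in ('scene','wrist','top'):
  _,Q=cloud(cam); L=np.concatenate([(Q[...,:2]-o['tcp_pos'][:2])@M.T,Q[...,2:]],-1)*1000
  for z in range(50,230,8):
    k=(abs(L[...,0])<75)&(abs(L[...,1])<75)&(abs(L[...,2]-z)<4)
    if k.sum()>5: print(cam,z,k.sum(),'x',np.percentile(L[k][:,0],[1,99]),'y',np.percentile(L[k][:,1],[1,99]))
E
```

```text
cam in tool [-182.   -0.  -76.]
scene 50 48 x [-14.  12.] y [-8.  6.]
scene 58 91 x [-13.  13.] y [-26.  27.]
scene 66 51 x [-12.   9.] y [-33.  33.]
scene 74 73 x [-12.   8.] y [-33.  34.]
scene 82 65 x [-12.   8.] y [-33.  34.]
scene 90 66 x [-12.  10.] y [-33.  32.]
scene 98 62 x [-14.   7.] y [-44.  44.]
scene 106 154 x [-14.  11.] y [-51.  53.]
scene 114 173 x [-15.  12.] y [-52.  54.]
scene 122 136 x [-18.  16.] y [-56.  56.]
scene 130 193 x [-18.  11.] y [-58.  59.]
scene 138 170 x [-18.   6.] y [-62.  61.]
scene 146 192 x [-20.  -0.] y [-64.  65.]
scene 154 317 x [-21.  11.] y [-66.  65.]
scene 162 318 x [-20.   9.] y [-63.  63.]
scene 170 72 x [-12.   6.] y [-40.  41.]
scene 178 35 x [-13.   4.] y [-37. -25.]
scene 186 120 x [-38.   7.] y [-37.  27.]
scene 194 176 x [-38.   7.] y [-37.  29.]
scene 202 179 x [-38.   5.] y [-37.  29.]
scene 210 184 x [-39.   6.] y [-37.  29.]
scene 218 198 x [-38.   9.] y [-37.  29.]
scene 226 334 x [-38.  14.] y [-35.  32.]
wrist 50 385 x [-9. 17.] y [-7.  8.]
wrist 58 1475 x [-11.  16.] y [-21.  21.]
wrist 66 612 x [-10.  12.] y [-32.  33.]

[... 469 characters left out ...]
-15.  -5.] y [-5.  8.]
top 58 22 x [-14.  -4.] y [-4. 27.]
top 74 6 x [-12.  -8.] y [25. 34.]
top 106 41 x [-15.   4.] y [-51.  50.]
top 114 34 x [-13.   2.] y [-52.  53.]
top 122 28 x [-18.  -6.] y [-47.  57.]
top 130 21 x [-18. -10.] y [-48.  59.]
top 138 15 x [-18. -12.] y [22. 62.]
top 146 26 x [-19.  10.] y [22. 65.]
top 154 76 x [-13.  12.] y [30. 67.]
top 162 90 x [-12.   9.] y [32. 65.]
top 170 25 x [-12.   8.] y [34. 42.]
top 178 6 x [-9.  4.] y [37. 39.]
top 186 25 x [-38.   5.] y [-8. 38.]
top 194 50 x [-38.  12.] y [-18.  38.]
top 202 51 x [-38.   2.] y [-14.  38.]
top 210 47 x [-38.  14.] y [-14.  38.]
top 218 52 x [-39.   9.] y [-19.  38.]
top 226 80 x [-38.   3.] y [-11.  38.]
```

Both cameras agree that the true fingertips are about 40 mm above where the TCP reading puts them, while x and y are fine. The link body is also that much higher, so going down another 33 mm is clear.

```bash
python3 -m pendant '[40,11,0,0,0, 40,11,0,0,0, 40,11,0,0,0, 40,0,0,0,0, 0,0,0,0,0, 0,0,0,0,0, 0,0,0,0,0, 0,0,0,0,0]' 60
python3 - <<'E'
from h import *
go([.524,.1436,-.017],28)
E
```

```text
clock: 5.72
tcp_pos: [0.5529, 0.0231, -0.0164]
orientation: [2.041, 0.345, -2.039]
contact_force: [-0.8, -0.6, 1.9]
grip_width: 0.0131
t 5.72 tcp [ 0.5529  0.0231 -0.0164] heading -160.81 toolx [ 0.001  0.    -1.   ] shift [   0.6 -123.3  -12.4] dist 124.0 turn about tool x -0.1538 w 0.0131 F [-0.8 -0.6  1.9]
```

```bash
python3 -m pendant '[0,0,-5,-0.5,0, 0,0,-10,-1,0, 0,0,-12,-1.2,0, 0,0,-12,-1.2,0, 0,0,-12,-1.2,0, 0,0,-12,-1.2,0, 0,0,-12,-1.2,0, 0,0,-12,-1.2,0, 0,0,-12,-1.2,0, 0,0,-12,-1.2,0, 0,0,-8,-0.5,0, 0,0,-4,0,0, 0,0,0,0,-0.03, 0,0,0,0,-0.05, 0,0,0,0,-0.05, 0,0,0,0,-0.024, 0,0,0,0,0]'
python3 - <<'E'
from h import *
go([.6257,.1975,-.017],28)
for cam in ('wrist','top'):
    img,P=cloud(cam); np.save(cam+'.npy',P)
    if cam=='wrist': save('w5.png',img)
    # shelf frame: origin (661,216.2), yaw 27.95
    a=np.radians(27.95);M=np.array([[np.cos(a),np.sin(a)],[-np.sin(a),np.cos(a)]])
    Q=P.copy(); Q[...,:2]=(P[...,:2]-[.6610,.2162])@M.T
    for nm,b,z in (('tray',(-.135,.0,-.06,.06),(.018,.032)),('tray left wall strip',(-.135,.0,-.06,-.0),(.018,.032)),('shelf',(-.02,.06,-.1,.1),(.058,.067))):
        try: print(cam,nm,{k:tuple(float(x) for x in v) for k,v in edges(Q,b,z,0)[1].items()})
        except Exception as e: print(cam,nm,e)
E
```

```text
clock: 7.85
tcp_pos: [0.5234, 0.1436, -0.0165]
orientation: [1.949, 0.487, -1.947]
contact_force: [1.2, -1.5, 4.5]
grip_width: 0.0132
t 7.85 tcp [ 0.5234  0.1436 -0.0165] heading -151.95 toolx [ 0.001  0.001 -1.   ] shift [   0.6    0.6 -115.6] dist 116.0 turn about tool x 0.0009 w 0.0132 F [ 1.2 -1.5  4.5]
wrist tray {'xmin': (-113.8, -0.13, 23.0, 26.0), 'xmax': (-38.4, 0.07, 17.0, 26.0), 'ymin': (-39.2, 0.07, 25.0, 25.0), 'ymax': (40.8, -0.03, 25.0, 25.0)}
wrist tray left wall strip {'xmin': (-113.7, -0.05, 11.0, 13.0), 'xmax': (-42.1, 18.68, 11.0, 13.0), 'ymin': (-39.1, -0.07, 24.0, 24.0), 'ymax': (-0.2, 0.19, 21.0, 24.0)}
wrist shelf index -1 is out of bounds for axis 0 with size 0
top tray {'xmin': (-115.3, 1.52, 2.0, 2.0), 'xmax': (-103.8, 36.64, 2.0, 2.0), 'ymin': (38.5, 19.74, 2.0, 2.0), 'ymax': (40.8, 5.25, 2.0, 2.0)}
top tray left wall strip index -1 is out of bounds for axis 0 with size 0
top shelf {'xmin': (7.5, -6.81, 43.0, 54.0), 'xmax': (59.1, 0.01, 45.0, 54.0), 'ymin': (-68.6, -41.96, 13.0, 19.0), 'ymax': (86.1, -1.36, 16.0, 19.0)}
```

View pics/w5.png

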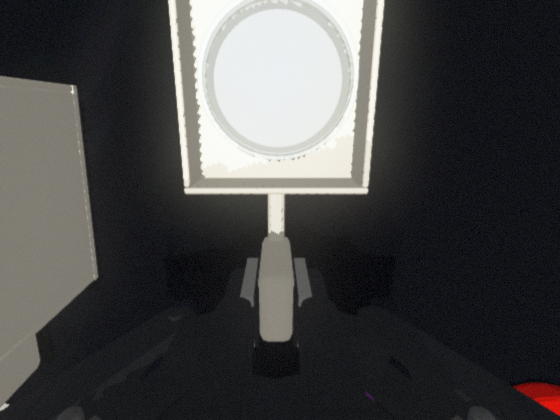

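The grip is square on the fin at (276,290), with the dish in the tray. The tray sits aligned in front of the shelf, square within 0.1° and 0.8 mm to the left. Sliding in most of the way.

```bash
python3 -m pendant '[0,0,0.7,-3,0, 0,0,0,-6,0, 0,0,0,-8,0, 0,0,0,-8,0, 0,0,0,-8,0, 0,0,0,-8,0, 0,0,0,-8,0, 0,0,0,-8,0, 0,0,0,-8,0, 0,0,0,-8,0, 0,0,0,-8,0, 0,0,0,-8,0, 0,0,0,-8,0, 0,0,0,-5,0, 0,0,0,-3,0, 0,0,0,0,0]'
cat > chk.py <<'E'
from h import *
a=np.radians(27.95);M=np.array([[np.cos(a),np.sin(a)],[-np.sin(a),np.cos(a)]])
def chk(cam,f=None):
    img,P=cloud(cam)
    if f: save(f,img)
    Q=P.copy(); Q[...,:2]=(P[...,:2]-[.6610,.2162])@M.T
    for nm,b,z in (('tray',(-.035,.02,-.06,.06),(.018,.032)),('shelf',(-.02,.055,-.1,.1),(.056,.067)),('fin',(-.07,-.02,-.02,.02),(.04,.06))):
        try: print(cam,nm,{k:tuple(float(x) for x in v) for k,v in edges(Q,b,z,0)[1].items()})
        except Exception as e: print(cam,nm,e)
E
python3 - <<'E'
from chk import *
go([.6257,.1975,-.017],27.95)
chk('wrist','w6.png'); chk('top'); chk('scene')
E
```

```text
clock: 9.95
tcp_pos: [0.6132, 0.1918, -0.0165]
orientation: [1.942, 0.486, -1.952]
contact_force: [-7.6, -3.8, 13.9]
grip_width: 0.0129
t 9.95 tcp [ 0.6132  0.1918 -0.0165] heading -151.92 toolx [-0.005 -0.002 -1.   ] shift [  0.4   0.8 -13.7] dist 14.0 turn about tool x 0.0022 w 0.0129 F [-7.6 -3.8 13.9]
wrist tray {'xmin': (-11.5, -0.06, 22.0, 25.0), 'xmax': (-8.4, -0.11, 23.0, 25.0), 'ymin': (-15.0, -62.29, 8.0, 9.0), 'ymax': (17.2, 62.45, 8.0, 9.0)}
wrist shelf {'xmin': (1.7, 0.11, 51.0, 51.0), 'xmax': (51.7, -0.11, 51.0, 51.0), 'ymin': (-82.3, 14.14, 14.0, 16.0), 'ymax': (82.9, -13.99, 13.0, 16.0)}
wrist fin {'xmin': (-58.1, 1.65, 11.0, 11.0), 'xmax': (-39.3, 3.71, 11.0, 11.0), 'ymin': (-8.6, -12.32, 6.0, 9.0), 'ymax': (11.6, 17.12, 7.0, 9.0)}
top tray too many indices for array: array is 1-dimensional, but 2 were indexed
top shelf {'xmin': (0.2, 0.52, 14.0, 16.0), 'xmax': (54.2, 0.66, 12.0, 16.0), 'ymin': (40.4, 7.97, 17.0, 18.0), 'ymax': (86.4, -0.32, 15.0, 18.0)}
top fin {'xmin': (-67.1, 1.14, 8.0, 8.0), 'xmax': (-59.6, -7.29, 6.0, 8.0), 'ymin': (-12.4, -53.03, 3.0, 3.0), 'ym
[... 1624 characters left out ...]
t(e[w,0],e[w,1],1); rr=abs(np.polyval(c,e[:,0])-e[:,1]); w=rr<max(2*np.median(rr),1)
h.py:25: RankWarning: Polyfit may be poorly conditioned
  c=np.polyfit(e[w,0],e[w,1],1); rr=abs(np.polyval(c,e[:,0])-e[:,1]); w=rr<max(2*np.median(rr),1)
h.py:25: RankWarning: Polyfit may be poorly conditioned
  c=np.polyfit(e[w,0],e[w,1],1); rr=abs(np.polyval(c,e[:,0])-e[:,1]); w=rr<max(2*np.median(rr),1)
h.py:25: RankWarning: Polyfit may be poorly conditioned
  c=np.polyfit(e[w,0],e[w,1],1); rr=abs(np.polyval(c,e[:,0])-e[:,1]); w=rr<max(2*np.median(rr),1)
h.py:25: RankWarning: Polyfit may be poorly conditioned
  c=np.polyfit(e[w,0],e[w,1],1); rr=abs(np.polyval(c,e[:,0])-e[:,1]); w=rr<max(2*np.median(rr),1)
```

View pics/w6.png

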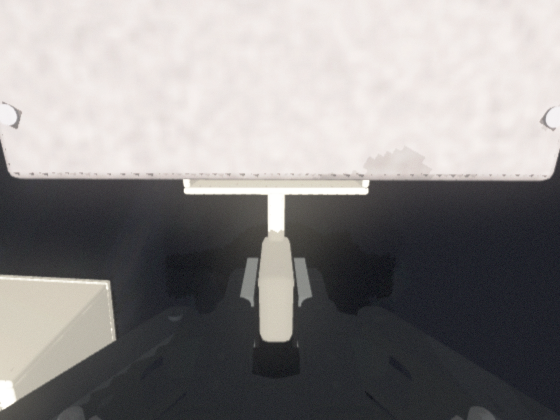

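The shelf front edge is at row ~178 and the tray front wall at row ~190, about 13 mm short, square and central. The vertical force is 14 N, so I'll ease it slightly upward and finish the slide slowly.

```bash
python3 -m pendant '[0,-0.6,0,0,0, 0,0,0,-2,0, 0,0,0,-3,0, 0,0,0,-3,0, 0,0,0,-2,0, 0,0,0,-1,0, 0,0,0,0,0, 0,0,0,0,0]'
cat >> chk.py <<'E'
def chk2(cam='wrist',f=None):
    img,P=cloud(cam)
    if f: save(f,img)
    Q=P.copy(); Q[...,:2]=(P[...,:2]-[.6610,.2162])@M.T; Q*=1000
    def sel(x0,x1,y,z0,z1): return Q[(Q[...,0]>x0)&(Q[...,0]<x1)&(abs(Q[...,1])<y)&(Q[...,2]>z0)&(Q[...,2]<z1)]
    t=sel(-20,20,60,17,30); s=sel(-10,30,100,57,66)
    print('tray y ext',np.percentile(t[:,1],[0,1,99,100]),'z',np.percentile(t[:,2],[5,50,95]))
    for n,p in (('tray',t),('shelf',s)):
        for y0 in (-36,-24,24,36): 
            k=p[abs(p[:,1]-y0)<4]; print(n,y0,'xmin',np.round(np.sort(k[:,0])[:3],1) if len(k) else None)
    for x0 in (15,25): 
        k=s[abs(s[:,0]-x0)<5]; print('shelf y ext at',x0,k[:,1].min(),k[:,1].max())
E
python3 - 2>/dev/null <<'E'
from chk import *
go([.6257,.1975,-.017],27.95)
chk2()
E
```

```text
clock: 11.1
tcp_pos: [0.6229, 0.197, -0.0164]
orientation: [1.942, 0.487, -1.952]
contact_force: [-6.7, -3.5, 9.2]
grip_width: 0.013
t 11.1 tcp [ 0.6229  0.197  -0.0164] heading -151.91 toolx [-0.005 -0.001 -1.   ] shift [ 0.6  0.9 -2.7] dist 3.0 turn about tool x 0.0024 w 0.013 F [-6.7 -3.5  9.2]
tray y ext [-2.69838451 -2.68225492  4.86539805  4.88938141] z [18.54665715 19.94815525 20.89557245]
tray -36 xmin None
tray -24 xmin None
tray 24 xmin None
tray 36 xmin None
shelf -36 xmin [2.1 2.3 2.3]
shelf -24 xmin [2.1 2.2 2.2]
shelf 24 xmin [1.4 1.6 1.7]
shelf 36 xmin [1.5 1.5 1.5]
shelf y ext at 15 -87.07809837717296 86.57364854762203
shelf y ext at 25 -87.01171071121506 86.66932510280789
```

```bash
python3 -m pendant '[0,-0.3,0.7,-1.2,0, 0,-0.2,0.7,-1.2,0, 0,0,0,0,0, 0,0,0,0,0]'
python3 - 2>/dev/null <<'E'
from chk import *
go([.6257,.1975,-.017],27.95)
E
```

```text
clock: 11.65
tcp_pos: [0.6281, 0.1968, -0.0164]
orientation: [1.947, 0.486, -1.949]
contact_force: [0.1, -0.1, -3.1]
grip_width: 0.0131
t 11.65 tcp [ 0.6281  0.1968 -0.0164] heading -151.97 toolx [-0.001 -0.    -1.   ] shift [ 0.6 -1.7  1.8] dist 3.0 turn about tool x 0.0014 w 0.0131 F [ 0.1 -0.1 -3.1]
```

```bash
python3 -m pendant '[0,0.2,0,0,0, 0,0,-0.7,0.8,0, 0,0,-0.7,0.8,0, 0,0,0,0,0, 0,0,0,0,0]'
python3 - 2>/dev/null <<'E'
from chk import *
go([.6257,.1975,-.017],27.95)
E
```

```text
clock: 12.28
tcp_pos: [0.6266, 0.1972, -0.0157]
orientation: [1.948, 0.486, -1.948]
contact_force: [0.2, 0.8, -3.4]
grip_width: 0.0129
t 12.28 tcp [ 0.6266  0.1972 -0.0157] heading -151.99 toolx [ 0.  0. -1.] shift [ 1.3 -0.7  0.7] dist 2.0 turn about tool x 0.001 w 0.0129 F [ 0.2  0.8 -3.4]
```

The downward 3.4 N suggests the tray's weight is just off the bench. I'll set it back down and finish.

```bash
python3 -m pendant '[0,0.7,-0.3,0.3,0, 0,0.2,0,0,0, 0,0,0,0,0]'
python3 - 2>/dev/null <<'E'
from chk import *
go([.6257,.1975,-.017],27.95)
E
```

```text
clock: 12.65
tcp_pos: [0.6262, 0.1973, -0.0165]
orientation: [1.948, 0.486, -1.948]
contact_force: [-0.2, -1.2, -0.0]
grip_width: 0.0132
t 12.65 tcp [ 0.6262  0.1973 -0.0165] heading -152.0 toolx [ 0. -0. -1.] shift [ 0.5 -0.4  0.4] dist 1.0 turn about tool x 0.0008 w 0.0132 F [-0.2 -1.2 -0. ]
```

```bash
python3 -m pendant '[30,0,0,0,0, 30,0,0,0,0, 30,0,0,0,0, 30,-15,0,0,0, 30,-25,0,0,0, 30,-40,0,0,0, 30,-30,0,40,0, 30,-10,0,50,0, 30,0,0,50,0, 30,0,0,30,0, 30,0,0,0,0]'
python3 - 2>/dev/null <<'E'
from chk import *
go([.6257,.1975,-.017],27.95)
chk2('wrist','w7.png'); chk('wrist')
E
```

```text
clock: 14.02
tcp_pos: [0.4746, 0.1161, 0.1043]
orientation: [1.948, 0.483, -1.948]
contact_force: [1.0, 0.4, 1.0]
grip_width: 0.03
t 14.03 tcp [0.4746 0.1161 0.1043] heading -152.04 toolx [ 0.    -0.001 -1.   ] shift [ 121.2   -1.2 -171.6] dist 210.0 turn about tool x 0.0002 w 0.03 F [1.  0.4 1. ]
```

View pics/w7.png

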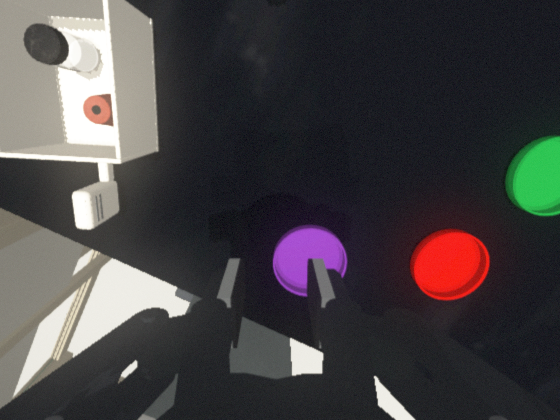

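Too far back: the shelf is out of view and the deep tray is undisturbed at (75,80). Moving forward and up for a proper check.

```bash
python3 -m pendant '[30,-30,0,-50,0, 30,-30,0,-40,0, 30,0,0,0,0]'
python3 - 2>/dev/null <<'E'
from chk import *
go([.6257,.1975,-.017],27.95)
chk2('wrist','w8.png'); chk('wrist'); chk('scene'); chk('top'); P=cloud('top')[1]
print(edges(P,(.38,.62,.2,.36),(.064,.08),25)[1])
E
```

```text
clock: 14.45
tcp_pos: [0.5604, 0.1633, 0.1665]
orientation: [1.956, 0.49, -1.941]
contact_force: [-1.1, 0.9, -0.3]
grip_width: 0.03
t 14.45 tcp [0.5604 0.1633 0.1665] heading -151.93 toolx [ 0.007  0.004 -1.   ] shift [184.1   0.7 -72.2] dist 198.0 turn about tool x 0.0021 w 0.03 F [-1.1  0.9 -0.3]
tray y ext [-40.29633016 -38.79370739  38.13709836  39.25885001] z [17.46294352 23.78588242 25.5625624 ]
tray -36 xmin [-1.5 -1.4 -1.4]
tray -24 xmin [-1.6 -1.5 -1.4]
tray 24 xmin [-1.5 -1.4 -1.4]
tray 36 xmin [-1.4 -1.4 -1.4]
shelf -36 xmin [-1.9 -1.7 -1.7]
shelf -24 xmin [-1.7 -1.7 -1.7]
shelf 24 xmin [-1.8 -1.8 -1.8]
shelf 36 xmin [-1.9 -1.7 -1.7]
shelf y ext at 15 -87.58208725312842 86.11608349415125
shelf y ext at 25 -87.40883763978823 86.38917310828583
wrist tray {'xmin': (-0.2, 0.08, 21.0, 25.0), 'xmax': (2.6, 0.08, 25.0, 25.0), 'ymin': (-12.1, -59.77, 8.0, 8.0), 'ymax': (11.2, 59.91, 8.0, 8.0)}
wrist shelf {'xmin': (-0.6, 0.15, 54.0, 54.0), 'xmax': (37.5, -0.06, 54.0, 54.0), 'ymin': (-87.1, -0.8, 13.0, 13.0), 'ymax': (85.8, -1.07, 13.0, 13.0)}
wrist fin {'xmin': (-54.1, -3.33, 5.0,
[... 410 characters left out ...]
 {'xmin': (-54.1, 4.69, 5.0, 5.0), 'xmax': (-26.8, -12.55, 3.0, 5.0), 'ymin': (-6.6, 0.37, 8.0, 10.0), 'ymax': (5.1, -3.06, 9.0, 10.0)}
top tray {'xmin': (0.5, 1.49, 2.0, 2.0), 'xmax': (12.4, -42.19, 2.0, 2.0), 'ymin': (36.1, 35.63, 2.0, 2.0), 'ymax': (40.6, 1.81, 2.0, 2.0)}
top shelf {'xmin': (0.0, 0.27, 17.0, 18.0), 'xmax': (54.3, 0.14, 17.0, 18.0), 'ymin': (30.6, -0.15, 14.0, 18.0), 'ymax': (86.6, -0.07, 15.0, 18.0)}
top fin index -1 is out of bounds for axis 0 with size 0
{'xmin': (np.float64(516.5), np.float64(0.09), 27, 27), 'xmax': (np.float64(615.1), np.float64(0.33), 24, 27), 'ymin': (np.float64(8.5), np.float64(-0.11), 32, 34), 'ymax': (np.float64(86.9), np.float64(-0.44), 31, 34)}
```

View pics/w8.png

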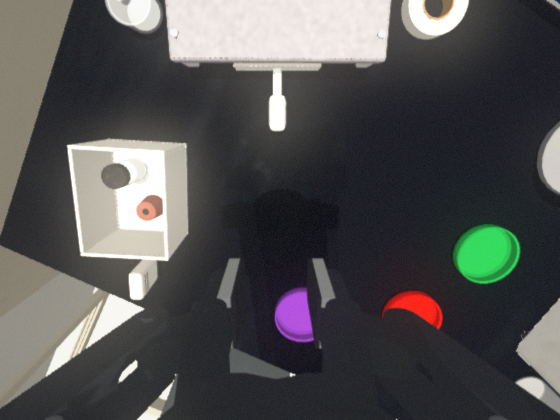

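The tray front wall (row ~66) lines up with the shelf front edge, and only the handle (277,100) sticks out. The deep tray is in place and the gripper is clear, so I'm handing in.

```bash
python3 -c "
from bench import r
print(r.hand_in())"
```

```text
the job is handed in; nothing more can be done
None
```

The shallow tray with the petri dish is under the shelf, and I handed the job in at about 14.6 s with the gripper open and clear. One slip: the tray was off the bench by about 0.7 mm for a moment near the end, although the task said not to lift it.

**Last checks:**
- **Position:** the tray's front wall is within about 0.4 mm of the shelf's front edge. It is square to about 0.1°, and its sideways offset from the middle is about 0.3 mm, which is within measuring error. Only the handle sticks out.
- **Other objects:** the deep tray measured in place to within about 1–2 mm.
- **Dish:** I last saw it in the tray just before the tray went under the shelf. Under the board it can't be seen, so it wasn't rechecked there.

**What went wrong or disagreed:**
- **First grasp:** it closed on nothing, because the real fingertips sit about 40 mm higher than the TCP reading implies. I confirmed this with two cameras, lowered the gripper another 33 mm, and the second grip held.
- **Slide:** friction made the tray stick and then jump a few millimetres past the mark. While easing the downward force I raised it slightly. I set it down and corrected the overshoot before letting go.
- **Forces:** the force readings I took peaked around 14 N vertical, and I saw no sign of contact with the shelf.

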